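# Open the sliding-lid razor box

## Task

Open the long oak razor box: lift the slotted end of its sliding lid over the stop lip at that end of the box, slide the lid out over the lip until it is clear of the grooves, then take it off and lay it gently, flat, on the clear front part of the slate tray with the whole of its length on the tray. Leave everything else on the dresser as it stands.

Things in the scene. Friction and masses are not known exactly. Their poses are not given: they have to be found in the camera images.
- razor_box: Long oak box, 210 x 88 x 72 mm high, fast on the dresser. Origin: centre of its underside; +x along its length to the exit end, +z up. Hollow inside, 190 x 58 mm, floor at z 8. The lid lies on side ledges at z 52, between guides 71 mm apart and 60 mm high. Closed end (x -105 to -95) 72 high; exit end wall x 95 to 105. A razor 13 mm high lies on the floor in the rear half.
- lip_top (a point): Middle of the top of the stop lip, at (102, 0, 57) mm in the box's axes: a 6 mm wide strip (x 99 to 105) right across the outer edge of the exit end, 5 mm higher than the ledges. It blocks the lid's front end until that end is lifted more than 5 mm.
- groove_mouth (a point): Ledge height at the open end of the two grooves, (-35, 0, 52) mm in the box's axes. The grooves run from here back to the closed end (60 mm): caps reach 16 mm inward from each side and leave 14 mm of height for the 9 mm lid, their tops at 72 mm. So the shut lid's front end can rise at most about 15 mm. Nothing lies over the lid in front of this point.
- lid_centre (a point): Centre of the sliding lid, half-way through: a loose flat oak panel 190 x 68 x 9 mm, 60 to 120 g, straight vertical edges. +x along its length to its front (slotted) end, +z up. Its centre of mass lies 7 mm behind this point. Shut, it lies flat on the ledges, its front end behind the lip with up to 4 mm of play lengthwise and 3 mm crosswise. Laid on the tray, either face may be up.
- slot_centre (a point): Centre of the rectangular finger slot right through the lid, 38 mm in front of the lid's centre: 48 mm along the lid, 40 mm across. 33 mm of solid lid remain in front of it and 14 mm on either side; below it the box is empty down to its floor.
- lid_front (a point): Middle of the lid's front (slotted) end face, 95 mm in front of the lid's centre.
- lid_tail (a point): Middle of the lid's rear end face, 95 mm behind the lid's centre.
- tray: Dark slate tray, a flat slab 240 mm (its x) by 320 mm (its y), fast on the dresser; origin at dresser level under its centre, top face at z 16. At each y end a low steel bow handle, 38 mm high, beyond y 145 mm. The vial rack stands along its back edge (+x side); the front part, x -120 to +60 mm, is clear.
- rack: White plastic rack, 46 mm by 124 mm (x by y), 45 mm high, loose on the back part of the tray with three vials in it. Origin: centre of its underside.
- vial_1: Glass vial with black cap standing in the rack, 23 mm across, 76 mm high, its foot 6 mm above the rack's underside. Origin: centre of its underside. Leave it standing.
- vial_2: As vial_1, the middle one.
- vial_3: As vial_1, at the other end of the rack.
- bottle: Heavy square amber bottle, 62 by 62 by 137 mm high. Origin: centre of its underside. Leave it standing.
- bowl: Stainless steel shaving bowl, 120 mm across, 52 mm high. Origin: centre of its underside. Leave it.
- brush: Shaving brush standing on its handle, 40 mm across, 110 mm high. Origin: centre of its underside. Leave it standing.
- hook_box: Another oak box, squat, 114 by 164 by 84 mm high, hinged lid shut with a brass hook latch. Origin: centre of its underside. Not to be opened or moved.
- soap_dish: White dish 95 by 130 mm with a bar of soap, 32 mm high. Origin: centre of its underside. Leave it.
Things that resemble listed ones, but are neither listed nor needed, are in the scene too. What is shaped like the part that bears lid_centre but orange or yellow is not meant.

How it is judged:
On the way, in this order (a step that is already met when the one before it is completed fails the run):
1. the lid's front end is up over the stop lip and out past it, its tail still held in the grooves (x of lid_front in the frame of razor_box above 0.11 m and z of lid_front in the frame of razor_box above 0.057 m and x of lid_tail in the frame of razor_box below -0.038 m and z of lid_tail in the frame of razor_box below 0.066 m), for 0.1 s.
2. the lid has slid out until its tail is clear of the grooves (x of lid_tail in the frame of razor_box above -0.033 m), for 0.1 s.
At the end, for the whole second after the job is handed in: The lid lies flat (within about 3 degrees, either face up) and at rest on the slate tray's top in front of the vial rack, both its ends over the tray; the box is open; the robot has let go; rack, vials, bottle, bowl, brush, hook-latched box and soap dish stand where they stood (x of lid_front in the frame of tray between -0.12 and 0.065 m and y of lid_front in the frame of tray between -0.16 and 0.16 m and x of lid_tail in the frame of tray between -0.12 and 0.065 m and y of lid_tail in the frame of tray between -0.16 and 0.16 m and z of lid_centre in the frame of tray between 0.0175 and 0.0245 m and (angle between lid_centre's own z axis and vertical below 0.05 rad or angle between lid_centre's own z axis and vertical above 3.09 rad) and linear speed of lid below 0.02 m/s and angular speed of lid below 0.2 rad/s); the robot touches nothing.
It fails at once if a bystander is pushed out of its place (20 mm for rack and vials, 25 mm for the others) (distance of any of rack, vial_1, vial_2, vial_3 from where it was at the start of the episode above 0.02 m or distance of any of bottle, bowl, brush, hook_box, soap_dish from where it was at the start of the episode above 0.025 m).
It fails at once if a standing bystander is tipped over (angle between any of rack, vial_1, vial_2, vial_3, bottle, bowl, brush, hook_box, soap_dish's own z axis and vertical above 0.5 rad).
It fails at once if the lid is dropped from a height or flung (faster than 1.3 m/s) (linear speed of lid above 1.3 m/s).
It also fails if it takes over 66 s, if anything falls off the work surface, if the arm or the gripper's body presses on something with over 40 N, if the wrist force passes 120 N, or if a joint passes its speed limit or range.

## Robot

A 6-joint arm with a two-finger parallel gripper is mounted at the origin on the work surface. World frame = base frame: x ahead of the robot, y to its left, z up, the work surface at z = 0. Lengths are in m, angles in rad, forces in N, time in s.
With the tool pointing down it reaches from about 0.3 to 0.875 m from the base axis. Payload 6.4 kg.
Tool frame: the origin (TCP) lies midway between the tips of the shut fingers; the grasp point (between the pads) lies 19 mm behind it; x points along the fingers, y is the direction in which the jaws open and shut, and the axes are right-handed (so a half turn about x gives the same grasp; the last joint's range is limited). The gripper opens to 85 mm and grips with 20 to 120 N. Pads are 22 mm wide; open, the fingers measure 114 mm over their backs; the gripper's body (76 mm by 85 mm) begins 54 mm behind the grasp point. The pads swing forward as they close: fully open they stand 13 mm farther back than shut.
Start: joints at [-1.544, 0.181, 1.607, -0, 1.354, -0.206], TCP at [0.133, -0.559, 0.231] pointing down, gripper open.
Joint ranges: [-2.99, 2.99], [-0.89, 2.07], [0.3, 2.58], [-1.14, 4.28], [0, 2.63], [-3.12, 3.12]. Speed limits (rad/s): [2.57, 2.57, 3.01, 3.14, 3.14, 3.14].

## Interface

Orientations are given as a unit quaternion [w, x, y, z].
In Python, from cell import r, camera, find_in, regions_of gives the robot as it stands.
- The arm moves only by the shell command python3 -m crank 'ROWS' [OPENING]. ROWS is JSON, a list of rows, each a list of 2 entries, a list of its own where there are three numbers: the shift along the tool's x, y, z in mm, then the turn, a rotation vector about the tool's x, y, z in rad. A call has 1 to 12 rows; each row is the pose to reach, as a shift and turn from the pose commanded when the call began, along the tool's axes at that moment; what a row does not reach only later rows make up. A row lasts 1/10 s, in which the tool goes at most 50 mm and 8.59 degrees, less where a joint would pass 70% of its speed; a pose out of reach is approached as far as the arm can. A call with a gripper value outside its range is refused whole. OPENING is the closure, from -1 (fully open) to 1 (shut), set as the call begins (- or left out, the last holds). The fingers move at their own pace and stop on an object; the grip force is fixed at half the most. Time passes only in rows, so rows that repeat a pose let the fingers close. It gives the time, the measured TCP pose, the force and the opening at its end, in the units of the state.
- r.read_state(): the state, without advancing time (a new reading comes with each control period).
- camera(name): name is "scene" or "top" or "wrist"; returns a dict with "image" (384x512x3 uint8, red, green, blue), "vfov" (degrees; the focal length in pixels is half the picture's height over the tangent of half this angle, whatever the lens; pixels are square), "cx", "cy" (the principal point, pixels), "rvec" (rotation vector, rad) and "tvec" (3), from world to camera coordinates, as OpenCV has them; the wrist camera has in their place "T_tool_cam" (4x4, takes a point from camera to tool coordinates, whose origin is the TCP and whose axes are the tool frame's). Camera axes: x right, y down, z forward; pixel columns grow to the right and rows downward; lengths in m; the calibration is good to about 2 mm. A picture is of the moment at which its call begins: read the wrist's pose just before it. There is no depth.
- r.finish_job(): hands the job in, once; it reports no verdict.
Trained networks look in a picture, given as the dict that the camera call returned (one of the last four; its "shot" number tells which), for a name from the list of things; names that differ only in an ending like _2 or _b are one class to them, and where a whole thing is asked for, a point or a joint stands for the part that bears it (a point fixed in the world has none). Each returns a list of dicts, best first, with "confidence" (0 to 1); they miss things now and then, are a little off and sometimes report something else, mostly with a low value. They report only what shows in the picture. A call takes as long as a camera call. They do not tell look-alikes from the thing itself.
- find_in(picture, query): "rect" ([centre column, centre row, width, height] in pixels, round what is visible of it).
- regions_of(picture, query): "region" (384x512 bool, what is visible of it) and "rect" ([centre column, centre row, width, height] in pixels, round what is visible of it).
The state is a dict: "time": time; "joint_positions": joint angles; "joint_velocities": joint speeds; "joint_torque": joint torques, N m; "ee_pos": TCP position; "eef_rot": TCP orientation; "force": force on the tool from outside, world axes, zero at the start; "ft_torque": the same for the moment, N m; "finger_gap": finger opening in m.
Only numpy, scipy, OpenCV 4.12 (cv2) and the standard library are available. Lean on these libraries where they do the work, as an engineer would, in place of code of your own. Each camera call takes 0.05 s, during which the arm holds its last target.

## Working session

There is one attempt and no reset: what is moved stays moved. The work goes in short steps, Python scripts to look and compute and a shell command to move; the robot and the scene stay as the last step left them, time stands still between calls to the robot, and variables do not carry over. Pictures are saved under pics/ and viewed, and the job is handed in when it is done.

```bash
ls; mkdir -p pics
cat > h.py <<'E'
import numpy as np, cv2
from cell import r, camera, find_in, regions_of
from scipy.spatial.transform import Rotation as R
def save(p,n): cv2.imwrite(f'pics/{n}.png',cv2.cvtColor(p['image'],cv2.COLOR_RGB2BGR))
def f(p): return p['image'].shape[0]/2/np.tan(np.radians(p['vfov'])/2)
def ext(p,s=None):
    if 'rvec' in p:
        return cv2.Rodrigues(np.array(p['rvec'],float))[0],np.array(p['tvec'],float).ravel()
    q=s['eef_rot'];T=np.eye(4);T[:3,:3]=R.from_quat([q[1],q[2],q[3],q[0]]).as_matrix();T[:3,3]=s['ee_pos']
    M=np.linalg.inv(T@np.array(p['T_tool_cam']));return M[:3,:3],M[:3,3]
def toz(p,uv,z,s=None):
    A,t=ext(p,s);uv=np.atleast_2d(uv).astype(float)
    d=np.c_[(uv[:,0]-p['cx'])/f(p),(uv[:,1]-p['cy'])/f(p),np.ones(len(uv))]@A
    c=-A.T@t
    return c+d*((z-c[2])/d[:,2])[:,None]
def proj(p,X,s=None):
    A,t=ext(p,s);c=np.atleast_2d(X)@A.T+t
    return np.c_[c[:,0]/c[:,2]*f(p)+p['cx'],c[:,1]/c[:,2]*f(p)+p['cy']]
E
python3 - <<'E'
from h import *
s=r.read_state();print(s)
for n in ['scene','top','wrist']:
    p=camera(n);save(p,n+'0');print(n,{k:v for k,v in p.items() if k!='image'})
    for q in ['razor_box','lid_centre','tray','rack','bottle','bowl','brush','hook_box','soap_dish']:
        print(q,[(np.round(d['rect']).tolist(),round(d['confidence'],2)) for d in find_in(p,q)][:3])
E
```

```text
pics
{'time': 0.0, 'joint_positions': array([-1.54429695e+00,  1.81564559e-01,  1.60799198e+00, -1.66293899e-05,
        1.35380856e+00, -2.06296545e-01]), 'joint_velocities': array([ 4.95087525e-04,  1.15701274e-06, -1.07070135e-03, -2.15512721e-04,
       -5.27050752e-04,  1.52969186e-04]), 'joint_torque': array([ 3.68288547e-04, -4.44869792e+01, -3.51337767e+01, -3.10582664e-04,
        8.97715014e-03, -1.78892549e-06]), 'ee_pos': array([ 0.13265081, -0.5589243 ,  0.23037868]), 'eef_rot': array([ 0.08149665,  0.70237219,  0.08274593, -0.70227111]), 'force': array([0.11239392, 0.36329368, 0.09257567]), 'ft_torque': array([-0.01295283,  0.02288083,  0.01861746]), 'finger_gap': 0.08542684298647656}
scene {'vfov': 48.41323660588445, 'cx': 254.83839765563442, 'cy': 189.33394714030658, 'rvec': array([ 1.89490311,  1.46036647, -0.66428884]), 'tvec': array([-0.05353033, -0.30802729,  1.76720992]), 'shot': 1}
razor_box [([221.0, 199.0, 73.0, 44.0], 0.88), ([94.0, 227.0, 69.0, 50.0], 0.69)]
lid_centre [([146.0, 187.0, 56.0, 24.0], 0.91), ([207.0, 162.0, 60.0, 26.0], 0.91), ([224.0, 193.0, 5
[... 1050 characters left out ...]
0.67)]
soap_dish [([284.0, 198.0, 60.0, 43.0], 0.71), ([122.0, 254.0, 44.0, 33.0], 0.55)]
wrist {'vfov': 69.54455866127911, 'cx': 252.96429556161405, 'cy': 189.1378442671651, 'T_tool_cam': array([[-7.94777721e-04, -2.77004910e-01,  9.60868174e-01,
        -1.42381773e-01],
       [ 9.99999524e-01,  3.23944756e-04,  9.20533799e-04,
         4.73795203e-04],
       [-5.66260589e-04,  9.60868448e-01,  2.77004520e-01,
        -7.03078052e-02],
       [ 0.00000000e+00,  0.00000000e+00,  0.00000000e+00,
         1.00000000e+00]]), 'shot': 3}
razor_box []
lid_centre [([30.0, 7.0, 58.0, 10.0], 0.59), ([251.0, 2.0, 11.0, 3.0], 0.43)]
tray []
rack []
bottle []
bowl []
brush []
hook_box []
soap_dish []
```

Run:
```python
import cv2
a=cv2.imread('pics/top0.png');cv2.imwrite('pics/top0c.png',cv2.resize(a[90:290,80:430],None,fx=2.28,fy=2.28,interpolation=cv2.INTER_CUBIC))
a=cv2.imread('pics/scene0.png');cv2.imwrite('pics/scene0c.png',cv2.resize(a[100:300,50:450],None,fx=2,fy=2,interpolation=cv2.INTER_CUBIC))
```

```text
(no output)
```

View pics/top0c.png

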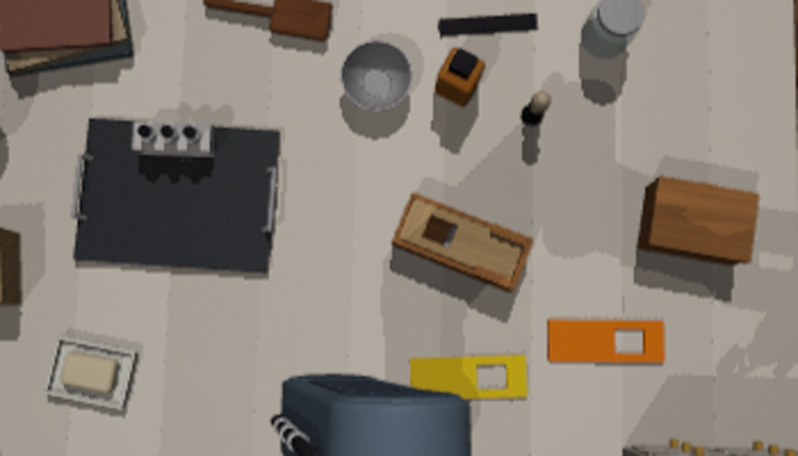

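View pics/scene0c.png

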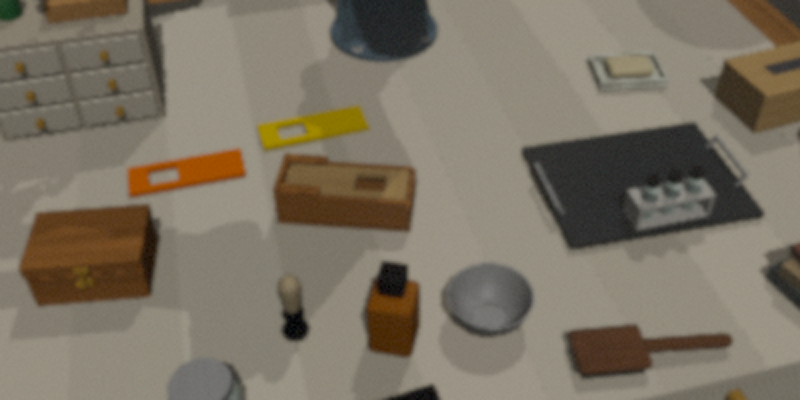

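View pics/wrist0.png

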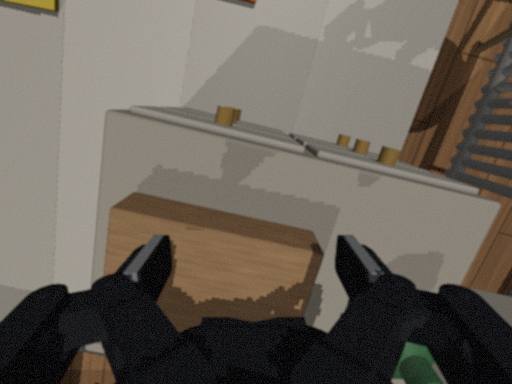

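Run:
```python
from h import *
p=camera('top');c=lambda L:np.array(L,float)/2.28+[80,90]
print('slot',toz(p,c([(440,230)]),.061))
print('lid slots corners',toz(p,c([(427,214),(458,224),(445,244),(421,235)]),.061).round(3))
print('box',toz(p,c([(414,194),(533,238),(512,288),(393,242)]),.065).round(3))
print('tray',toz(p,c([(91,119),(280,129),(268,273),(75,261)]),.016).round(3))
print('rack',toz(p,c([(133,122),(213,124),(211,153)]),.045).round(3))
for q in ['razor_box','lid_centre','slot_centre','tray','rack']:
  for d in regions_of(p,q)[:4]:
    m=d['region'].astype(np.uint8);ct=max(cv2.findContours(m,0,2)[0],key=cv2.contourArea)
    rr=cv2.minAreaRect(ct);b=cv2.boxPoints(rr)
    print(q,round(d['confidence'],2),np.round(d['rect']),toz(p,b,{'razor_box':.06,'lid_centre':.061,'slot_centre':.061,'tray':.016,'rack':.045}[q]).round(3)[:,:2].tolist())
```

```text
slot [[ 0.51803797 -0.14333407  0.061     ]]
lid slots corners [[ 0.543 -0.122  0.061]
 [ 0.529 -0.172  0.061]
 [ 0.496 -0.152  0.061]
 [ 0.509 -0.113  0.061]]
box [[ 0.575 -0.1    0.065]
 [ 0.509 -0.292  0.065]
 [ 0.428 -0.26   0.065]
 [ 0.496 -0.068  0.065]]
tray [[0.694 0.443 0.016]
 [0.686 0.126 0.016]
 [0.444 0.135 0.016]
 [0.455 0.452 0.016]]
rack [[0.684 0.364 0.045]
 [0.685 0.233 0.045]
 [0.636 0.234 0.045]]
razor_box 0.58 [284. 197.  53.  28.] [[0.504, -0.078], [0.569, -0.102], [0.504, -0.278], [0.44, -0.254]]
lid_centre 0.85 [283. 196.  49.  37.] [[0.502, -0.077], [0.568, -0.101], [0.504, -0.278], [0.439, -0.254]]
lid_centre 0.81 [347. 239.  53.  17.] [[0.377, -0.317], [0.382, -0.502], [0.321, -0.502], [0.316, -0.317]]
lid_centre 0.72 [286. 256.  51.  22.] [[0.317, -0.101], [0.322, -0.281], [0.258, -0.282], [0.253, -0.103]]
slot_centre 0.74 [344. 241.  53.  19.] [[0.376, -0.313], [0.388, -0.502], [0.321, -0.503], [0.309, -0.316]]
slot_centre 0.74 [286. 256.  49.  23.] [[0.317, -0.101], [0.322, -0.281], [0.254, -0.282], [0.249, -0.103]]
slot_centre 0.71 [283. 196.  55.  32.] [[0.503, -0.074], [0.569, -0.098], [0.502, -0.279], [0.436, -0.254]]
tray 0.75 [158. 179.  91.  69.] [[0.457, 0.465], [0.697, 0.466], [0.684, 0.128], [0.444, 0.133]]
tray 0.6 [284. 196.  54.  26.] [[0.505, -0.075], [0.577, -0.101], [0.508, -0.287], [0.437, -0.26]]
tray 0.47 [316. 137.  11.  12.] [[0.718, -0.279], [0.768, -0.302], [0.755, -0.328], [0.705, -0.305]]
rack 0.65 [245. 123.  36.  31.] [[0.775, 0.049], [0.862, -0.03], [0.778, -0.116], [0.693, -0.037]]
rack 0.28 [285. 199.  57.  42.] [[0.494, -0.064], [0.585, -0.099], [0.508, -0.299], [0.419, -0.263]]
```

```bash
cat >> h.py <<'E'
def Rt(s):
    q=s['eef_rot'];return R.from_quat([q[1],q[2],q[3],q[0]]).as_matrix()
def goal(ang,pitch=0,flip=1):
    """tool down, y axis = flip*u ; pitch: rotate about horizontal axis raising front"""
    u=np.array([np.cos(ang),np.sin(ang),0]);x=np.array([0,0,-1.]);y=flip*u;z=np.cross(x,y)
    M=np.c_[x,y,z]
    ax=np.cross(u,[0,0,1])   # rotation about ax raises u
    return R.from_rotvec(ax*pitch).as_matrix()@M
def rel(pos,M=None,s=None):
    s=s or r.read_state();A=Rt(s);d=A.T@(np.array(pos)-s['ee_pos'])*1000
    v=R.from_matrix(A.T@(A if M is None else M)).as_rotvec()
    return d.round(1).tolist(),v.round(4).tolist()
E
python3 - <<'E'
from h import *
s=r.read_state();print(Rt(s).round(3))
for a in (70.2,):
  for fl in (1,-1): print(fl,rel([.515,-.142,.25],goal(np.radians(a),0,fl)))
E
```

```text
[[-0.     0.231 -0.973]
 [ 0.    -0.973 -0.231]
 [-1.    -0.    -0.   ]]
1 ([-18.7, -318.0, -468.3], [-2.5632, -0.0001, 0.0])
-1 ([-18.7, -318.0, -468.3], [0.5784, 0.0, 0.0])
```

```bash
python3 -m crank '[[[-40,0,0],[0,0,0]],[[-40,-20,-30],[0.1,0,0]],[[-40,-318,-468],[0.578,0,0]],[[-40,-318,-468],[0.578,0,0]],[[-40,-318,-468],[0.578,0,0]],[[-40,-318,-468],[0.578,0,0]],[[-40,-318,-468],[0.578,0,0]],[[-40,-318,-468],[0.578,0,0]],[[-40,-318,-468],[0.578,0,0]],[[-40,-318,-468],[0.578,0,0]],[[-40,-318,-468],[0.578,0,0]],[[-40,-318,-468],[0.578,0,0]]]' 1
python3 - <<'E'
from h import *
s=r.read_state();print(s['ee_pos'],s['joint_positions'],s['time'])
print(rel([.515,-.142,.25],goal(np.radians(70.2),0,-1)))
E
```

```text
time: 3.0
ee_pos: [0.4922, -0.1663, 0.2717]
eef_rot: [-0.121, 0.697, -0.122, -0.696]
force: [-0.1, -0.6, 0.4]
finger_gap: 0.0002
[ 0.49217774 -0.16631692  0.27167353] [-5.54550396e-01  2.18233961e-02  1.69795776e+00 -9.68600045e-05
  1.42079854e+00  1.36137513e+00] 3.0
([21.7, -30.6, -13.2], [0.0005, -0.001, -0.0003])
```

```bash
python3 -m crank '[[[20,-31,-13],[0,0,0]],[[20,-31,-13],[0,0,0]],[[20,-31,-13],[0,0,0]]]'
python3 - <<'E'
from h import *
s=r.read_state();p=camera('wrist');save(p,'w1');p=camera('top');save(p,'t1');p=camera('scene');save(p,'s1');
print(s['ee_pos'])
for n in 'ts':
  a=cv2.imread(f'pics/{n}1.png');a=a[140:260,200:360] if n=='t' else a[140:260,150:310]
  cv2.imwrite(f'pics/{n}1c.png',cv2.resize(a,None,fx=5,fy=5,interpolation=cv2.INTER_CUBIC))
E
```

```text
time: 3.3
ee_pos: [0.5135, -0.1426, 0.2507]
eef_rot: [0.121, -0.696, 0.121, 0.697]
force: [-0.1, 0.3, -0.4]
finger_gap: -0.0003
[ 0.51353684 -0.14258669  0.25073325]
```

View pics/w1.png

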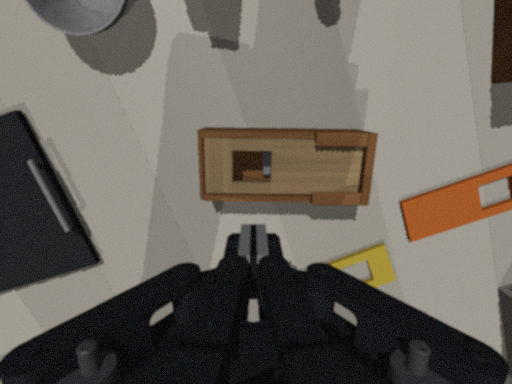

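View pics/s1c.png

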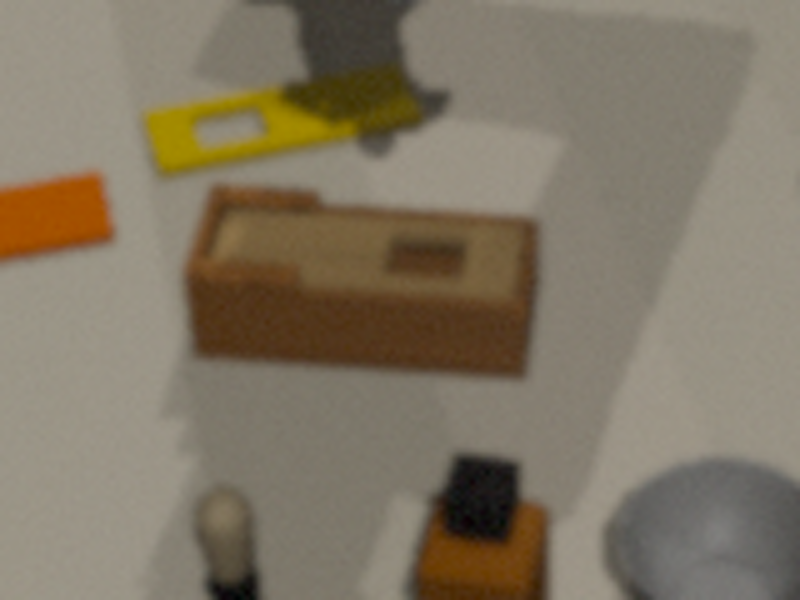

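Run:
```python
from h import *
s=r.read_state();p=camera('wrist')
a=p['image'];cv2.imwrite('pics/w1c.png',cv2.cvtColor(cv2.resize(a[115:215,185:385],None,fx=4,fy=4,interpolation=cv2.INTER_CUBIC),cv2.COLOR_RGB2BGR))
P=toz(p,[(233,150),(271,150),(271,181),(233,181)],.061,s);print(P.round(4),P.mean(0));print([np.linalg.norm(P[i]-P[i-1]).round(4) for i in range(4)])
P=toz(p,[(198,129),(377,132),(369,206),(201,200)],.065,s);print(P.round(4))
for q in ['lid_centre']:
  for d in regions_of(p,q)[:3]:
    m=d['region'].astype(np.uint8);ct=max(cv2.findContours(m,0,2)[0],key=cv2.contourArea)
    b=cv2.boxPoints(cv2.minAreaRect(ct));print(d['confidence'],b.round(),toz(p,b,.061,s).round(4).tolist())
```

```text
[[ 0.5438 -0.1306  0.061 ]
 [ 0.5283 -0.1737  0.061 ]
 [ 0.4918 -0.1613  0.061 ]
 [ 0.5078 -0.1168  0.061 ]] [ 0.51789657 -0.14558916  0.061     ]
[np.float64(0.0386), np.float64(0.0458), np.float64(0.0386), np.float64(0.0473)]
[[ 0.5809 -0.1014  0.065 ]
 [ 0.5067 -0.2971  0.065 ]
 [ 0.42   -0.2672  0.065 ]
 [ 0.4993 -0.0709  0.065 ]]
0.87 [[327. 261.]
 [383. 241.]
 [397. 279.]
 [341. 299.]] [[0.3598, -0.197, 0.061], [0.3639, -0.2743, 0.061], [0.2999, -0.2798, 0.061], [0.2942, -0.1991, 0.061]]
0.83 [[393. 201.]
 [511. 161.]
 [526. 204.]
 [408. 244.]] [[0.4139, -0.2989, 0.061], [0.4167, -0.4447, 0.061], [0.353, -0.4571, 0.061], [0.3472, -0.305, 0.061]]
0.8 [[201. 194.]
 [202. 138.]
 [359. 140.]
 [358. 196.]] [[0.5058, -0.0733, 0.061], [0.5701, -0.1013, 0.061], [0.5043, -0.2767, 0.061], [0.4359, -0.259, 0.061]]
```

View pics/w1c.png

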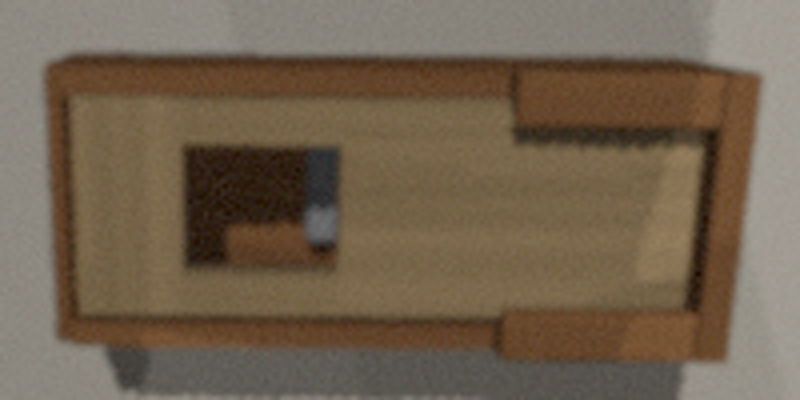

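Run:
```python
from h import *
s=r.read_state();p=camera('wrist')
c=lambda L:np.array(L,float)/4+[185,115]
P=toz(p,c([(185,146),(340,148),(337,268),(186,268)]),.061,s)[:,:2];print(P.round(4),P.mean(0).round(4))
def ang(a,b): d=a-b; return np.degrees(np.arctan2(d[1],d[0]))
print('slot',ang(P[0],P[1]),ang(P[3],P[2]),np.linalg.norm(P[0]-P[1]),np.linalg.norm(P[0]-P[3]))
Q=toz(p,c([(72,95),(510,100),(78,318),(500,310)]),.061,s)[:,:2];print('lid',ang(Q[0],Q[1]),ang(Q[2],Q[3]),np.linalg.norm(Q[0]-Q[2]),((Q[0]+Q[2])/2).round(4))
Q=toz(p,c([(50,65),(515,66),(62,338),(500,340)]),.06,s)[:,:2];print('box',ang(Q[0],Q[1]),ang(Q[2],Q[3]),np.linalg.norm(Q[0]-Q[2]),((Q[0]+Q[2])/2).round(4))
C=P.mean(0)
for a in (69.5,70,70.5): print(rel([*C,.25],goal(np.radians(a),0,-1)))
```

```text
[[ 0.5429 -0.1281]
 [ 0.5264 -0.1719]
 [ 0.4913 -0.1589]
 [ 0.5073 -0.1147]] [ 0.517  -0.1434]
slot 69.39491080884756 70.13008210975859 0.046802639967371516 0.03802930481633571
lid 69.4903490988542 71.2629837518599 0.06953945002510961 [ 0.5361 -0.0894]
box 70.01765031522393 69.85171471265329 0.0851863920297079 [ 0.5389 -0.0841]
([2.0, -2.2, -3.0], [0.0107, -0.0011, -0.0003])
([2.0, -2.2, -3.0], [0.002, -0.0011, -0.0003])
([2.0, -2.2, -3.0], [-0.0067, -0.0011, -0.0003])
```

```bash
python3 -m crank '[[[2,-2,-3],[0.002,0,0]],[[50,-2,-3],[0.002,0,0]],[[100,-2,-3],[0.002,0,0]],[[150,-2,-3],[0.002,0,0]],[[165,-2,-3],[0.002,0,0]],[[175,-2,-3],[0.002,0,0]],[[175,-2,-3],[0.002,0,0]]]'
python3 - <<'E'
from h import *
s=r.read_state();p=camera('wrist');save(p,'w2');p=camera('scene');a=p['image'];
cv2.imwrite('pics/s2c.png',cv2.cvtColor(cv2.resize(a[140:240,160:310],None,fx=5,fy=5,interpolation=cv2.INTER_CUBIC),cv2.COLOR_RGB2BGR))
print(s['ee_pos'],s['force'],rel([.5165,-.1432,.04],goal(np.radians(70),0,-1)))
E
```

```text
time: 4.3
ee_pos: [0.5168, -0.1424, 0.0754]
eef_rot: [0.123, -0.696, 0.122, 0.697]
force: [-0.2, -0.3, 0.6]
finger_gap: -0.0
[ 0.51676541 -0.14243622  0.07540326] [-0.18256068 -0.27442174  0.58873432] ([37.6, 0.7, 1.7], [0.0016, -0.0022, -0.0003])
```

View pics/w2.png

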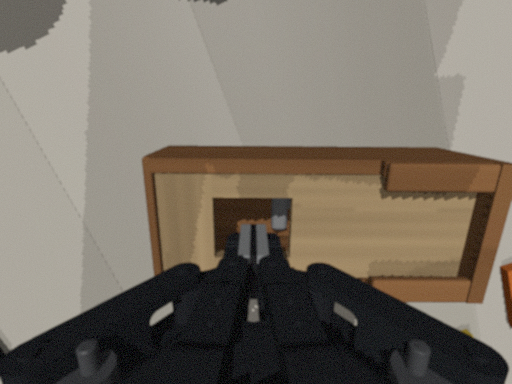

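View pics/s2c.png

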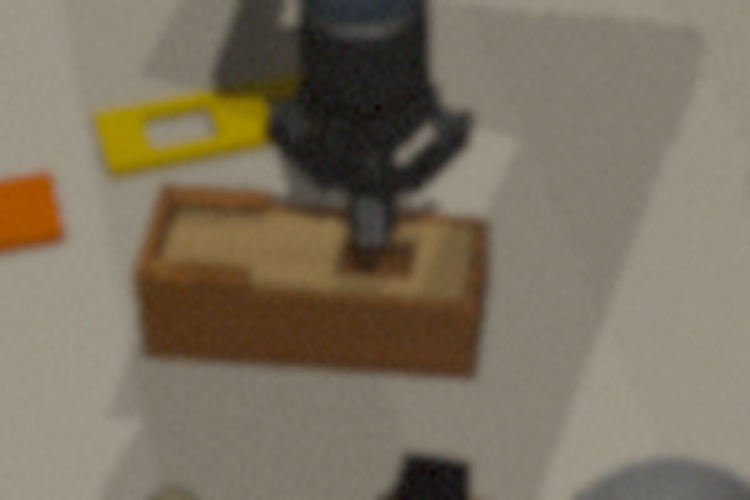

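```bash
python3 -m crank '[[[10,1,1],[0.002,-0.002,0]],[[20,1,1],[0.002,-0.002,0]],[[30,1,1],[0.002,-0.002,0]],[[36,1,1],[0.002,-0.002,0]],[[36,1,1],[0.002,-0.002,0]]]'; python3 -m crank '[[[0,0,0],[0,0,0]],[[0,0,0],[0,0,0]],[[0,0,0],[0,0,0]],[[0,0,0],[0,0,0]],[[0,0,0],[0,0,0]],[[0,0,0],[0,0,0]]]' -0.5;  python3 - <<'E'
from h import *
s=r.read_state();p=camera('wrist');save(p,'w3');p=camera('scene');a=p['image'];
cv2.imwrite('pics/s3c.png',cv2.cvtColor(cv2.resize(a[140:240,160:310],None,fx=5,fy=5,interpolation=cv2.INTER_CUBIC),cv2.COLOR_RGB2BGR))
print(s['ee_pos'],s['force'],s['ft_torque'],s['finger_gap'])
E
```

```text
time: 4.9
ee_pos: [0.515, -0.1425, 0.0389]
eef_rot: [0.123, -0.695, 0.122, 0.698]
force: [0.7, 0.5, -0.4]
finger_gap: -0.0001
time: 5.5
ee_pos: [0.5161, -0.1427, 0.0404]
eef_rot: [0.123, -0.696, 0.123, 0.697]
force: [2.9, 4.0, -0.4]
finger_gap: 0.0221
[ 0.51614927 -0.14272015  0.0404099 ] [ 2.86691848  4.01633878 -0.42455643] [ 0.73760731 -0.32953336  0.03386451] 0.02212249039384854
```

View pics/w3.png

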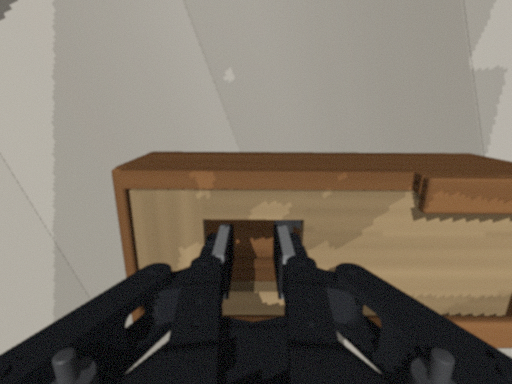

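View pics/s3c.png

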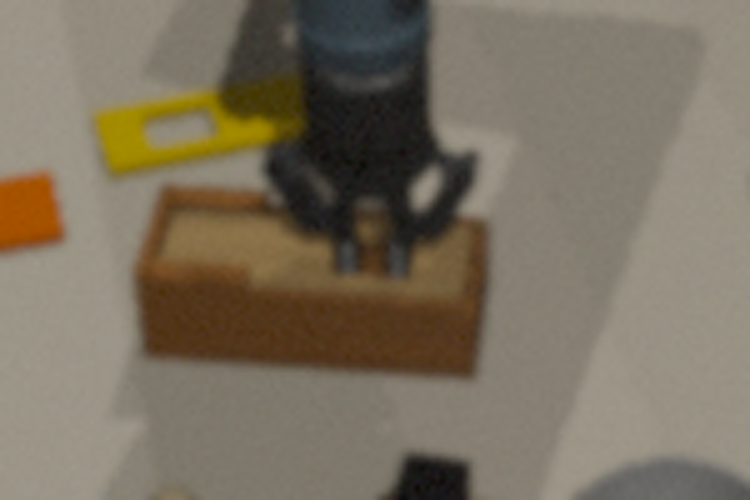

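```bash
python3 -m crank '[[[-2,0,0],[0,0,-0.013]],[[-4,0,0],[0,0,-0.026]],[[-5.5,0,0],[0,0,-0.04]],[[-7,0,0],[0,0,-0.053]],[[-7,0,0],[0,0,-0.053]]]';  python3 - <<'E'
from h import *
s=r.read_state();p=camera('wrist');save(p,'w4');p=camera('scene');a=p['image'];
cv2.imwrite('pics/s4c.png',cv2.cvtColor(cv2.resize(a[140:240,160:310],None,fx=5,fy=5,interpolation=cv2.INTER_CUBIC),cv2.COLOR_RGB2BGR))
print(s['ee_pos'],s['force'],s['ft_torque'],s['finger_gap'])
E
```

```text
time: 6.1
ee_pos: [0.5164, -0.142, 0.0476]
eef_rot: [-0.142, 0.699, -0.103, -0.693]
force: [4.5, 9.7, 0.4]
finger_gap: 0.0222
[ 0.51635792 -0.14196509  0.04761619] [4.50094257 9.72450756 0.41199562] [ 1.27764372 -0.67692256  0.02411243] 0.02220115154883572
```

View pics/w4.png

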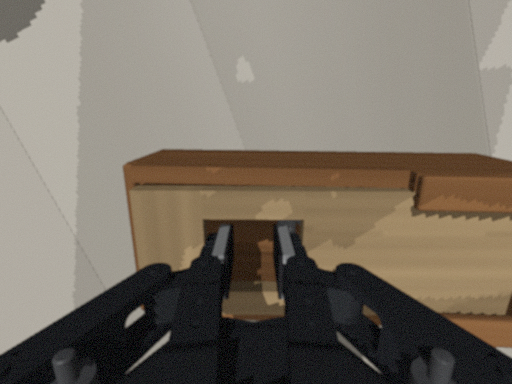

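View pics/s4c.png

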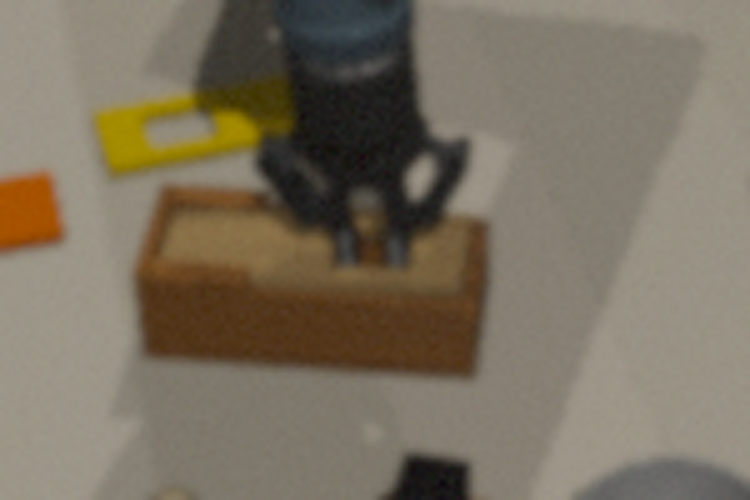

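Run:
```python
from h import *
s=r.read_state();A=Rt(s);u=np.array([np.cos(np.radians(70)),np.sin(np.radians(70)),0]);print(A.T@u*30, A.T@[0,0,1])
```

```text
[ 1.65133836e+00 -2.99545160e+01  7.27383750e-03] [-0.9984822  -0.05504407  0.00185586]
```

```bash
python3 -m crank '[[[0.2,-4,0],[0,0,0]],[[0.5,-8,0],[0,0,0]],[[0.7,-12,0],[0,0,0]],[[0.9,-16,0],[0,0,0]],[[1.1,-20,0],[0,0,0]],[[1.3,-24,0],[0,0,0]],[[1.5,-28,0],[0,0,0]],[[1.6,-30,0],[0,0,0]],[[1.6,-30,0],[0,0,0]],[[1.6,-30,0],[0,0,0]]]';  python3 - <<'E'
from h import *
s=r.read_state();p=camera('wrist');save(p,'w5');p=camera('scene');a=p['image'];
cv2.imwrite('pics/s5c.png',cv2.cvtColor(cv2.resize(a[140:240,160:310],None,fx=5,fy=5,interpolation=cv2.INTER_CUBIC),cv2.COLOR_RGB2BGR))
print(s['ee_pos'],s['force'],s['ft_torque'],s['finger_gap'])
E
```

```text
time: 7.2
ee_pos: [0.5262, -0.1148, 0.0473]
eef_rot: [-0.141, 0.699, -0.104, -0.694]
force: [-0.1, -0.3, -0.3]
finger_gap: 0.022
[ 0.52621159 -0.11479001  0.04728578] [-0.09944106 -0.34329208 -0.30317439] [-0.01317819 -0.05370951  0.01835561] 0.0220309834942546
```

View pics/w5.png

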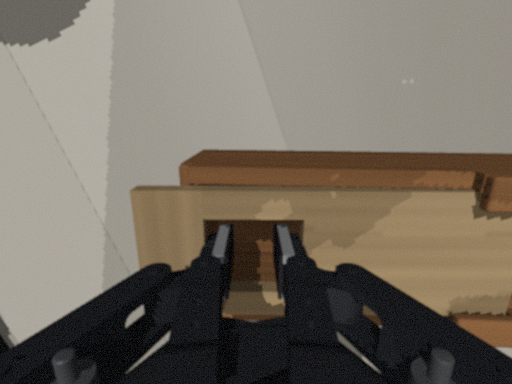

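View pics/s5c.png

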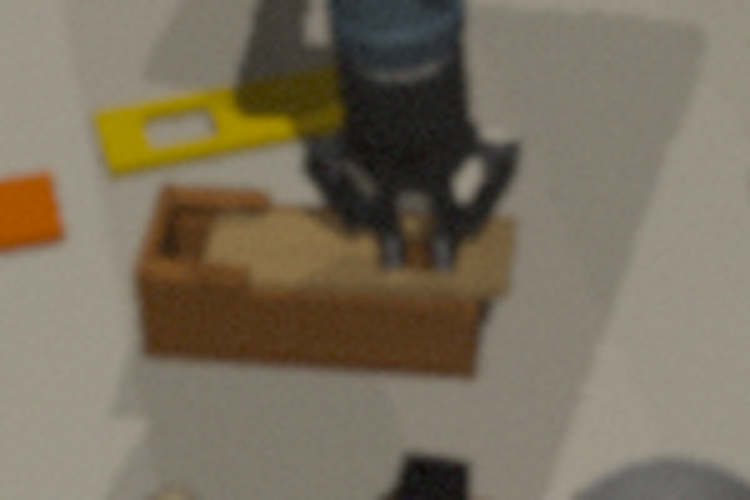

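```bash
python3 -m crank '[[[0,2,0],[0,0,0]],[[1,4,0],[0,0,0.008]],[[2,4,0],[0,0,0.015]],[[2.6,4,0],[0,0,0.022]],[[2.6,4,0],[0,0,0.022]]]'; python3 -m crank '[[[0,0,0],[0,0,0]],[[0,0,0],[0,0,0]],[[0,0,0],[0,0,0]],[[0,0,0],[0,0,0]]]' 1
python3 - <<'E'
from h import *
s=r.read_state();p=camera('wrist');save(p,'w6');p=camera('scene');a=p['image'];
cv2.imwrite('pics/s6c.png',cv2.cvtColor(cv2.resize(a[140:240,160:310],None,fx=5,fy=5,interpolation=cv2.INTER_CUBIC),cv2.COLOR_RGB2BGR))
print(s['ee_pos'],s['force'],s['ft_torque'],s['finger_gap'])
E
```

```text
time: 7.8
ee_pos: [0.5248, -0.1182, 0.0443]
eef_rot: [-0.134, 0.697, -0.112, -0.695]
force: [0.3, -0.6, -1.6]
finger_gap: 0.0221
time: 8.2
ee_pos: [0.525, -0.1185, 0.0446]
eef_rot: [-0.134, 0.698, -0.112, -0.695]
force: [0.1, 0.0, -0.6]
finger_gap: 0.0062
[ 0.52495935 -0.11850128  0.04455268] [ 0.07908906  0.00995015 -0.57535894] [ 0.00978507 -0.00485891 -0.0260546 ] 0.006219895036495373
```

View pics/w6.png

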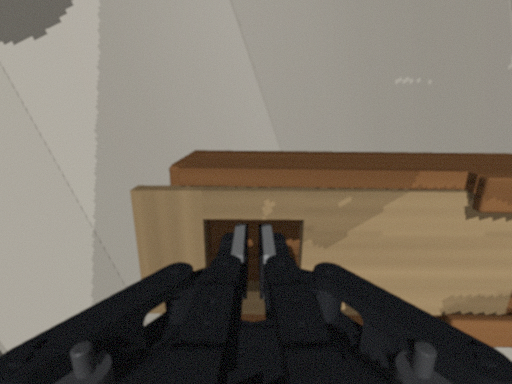

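View pics/s6c.png

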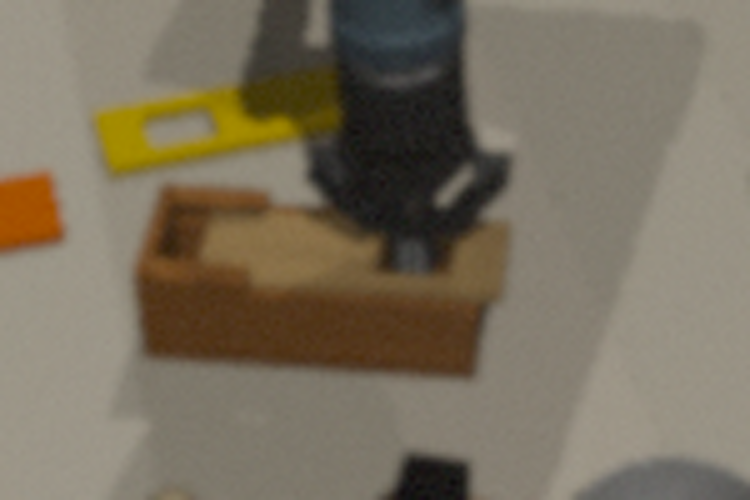

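```bash
python3 -m crank '[[[-6,0,0],[0,0,0]],[[-11,0,0],[0,0,0]],[[-11,0,0],[0,0,0]],[[-11,0,0],[0,0,0]]]' 1; python3 -m crank '[[[0,0,0],[0,0,0]],[[0,0,0],[0,0,0]],[[0,0,0],[0,0,0]],[[0,0,0],[0,0,0]],[[0,0,0],[0,0,0]],[[0,0,0],[0,0,0]],[[0,0,0],[0,0,0]]]' -0.5
python3 - <<'E'
from h import *
s=r.read_state();p=camera('wrist');save(p,'w7')
print(s['ee_pos'],s['force'],s['ft_torque'],s['finger_gap'])
A=Rt(s);print('pitch',A[2,1]);u=np.array([np.cos(np.radians(70)),np.sin(np.radians(70)),0]);print(A.T@u*30, A.T@[0,0,1])
E
```

```text
time: 8.7
ee_pos: [0.5251, -0.1189, 0.0559]
eef_rot: [-0.134, 0.698, -0.112, -0.695]
force: [0.2, 0.3, -0.1]
finger_gap: -0.0001
time: 9.4
ee_pos: [0.5248, -0.1188, 0.0554]
eef_rot: [-0.134, 0.697, -0.112, -0.695]
force: [-0.1, -0.1, -1.0]
finger_gap: 0.0266
[ 0.52478144 -0.11877886  0.05544891] [-0.07904526 -0.14220419 -0.99290958] [ 0.05799139  0.01643288 -0.02500197] 0.026607101408333104
pitch -0.03098834033071171
[ 9.29659511e-01 -2.99855919e+01  3.67548656e-03] [-0.99951771 -0.03098834  0.0020182 ]
```

View pics/w7.png

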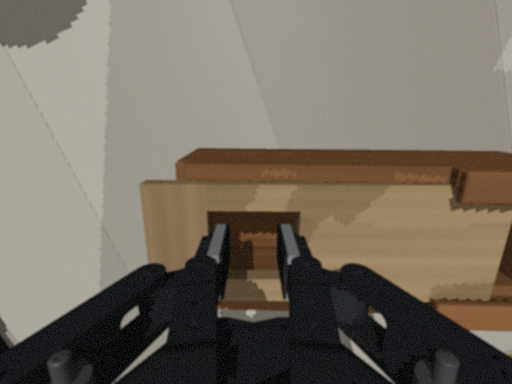

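```bash
python3 -m crank '[[[-2,0,0],[0,0,-0.013]],[[-4,0,0],[0,0,-0.026]],[[-5.3,0,0],[0,0,-0.04]],[[-5.3,0,0],[0,0,-0.04]],[[-5.3,0,0],[0,0,-0.04]]]';  python3 - <<'E'
from h import *
s=r.read_state();p=camera('wrist');save(p,'w8');p=camera('scene');a=p['image'];
cv2.imwrite('pics/s8c.png',cv2.cvtColor(cv2.resize(a[140:240,160:310],None,fx=5,fy=5,interpolation=cv2.INTER_CUBIC),cv2.COLOR_RGB2BGR))
print(s['ee_pos'],s['force'],s['ft_torque'],s['finger_gap'])
E
```

```text
time: 9.95
ee_pos: [0.5247, -0.1192, 0.0609]
eef_rot: [-0.148, 0.7, -0.098, -0.692]
force: [-1.5, 0.2, -0.2]
finger_gap: 0.0263
[ 0.5246997  -0.11923095  0.06085525] [-1.48767291  0.2141902  -0.23322919] [-0.01414278  0.03415016  0.03155282] 0.026266469148936936
```

View pics/w8.png

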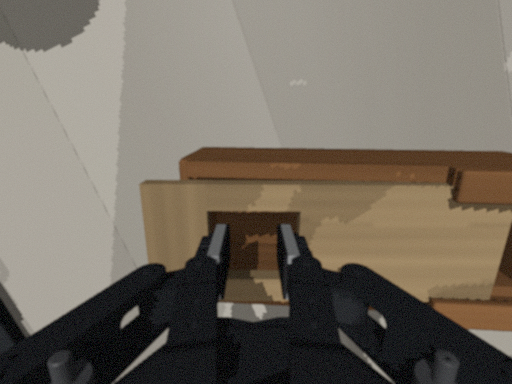

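View pics/s8c.png

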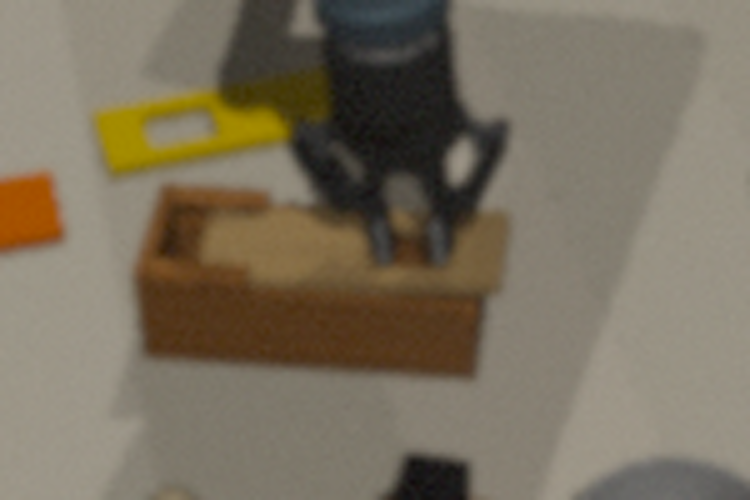

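```bash
python3 -m crank '[[[0.3,-4,0],[0,0,0]],[[0.6,-9,0],[0,0,0]],[[1,-15,0],[0,0,0]],[[1.5,-21,0],[0,0,0]],[[1.9,-27,0],[0,0,0]],[[2.3,-33,0],[0,0,0]],[[2.8,-39,0],[0,0,0]],[[3.2,-45,0],[0,0,0]],[[3.6,-50,0],[0,0,0]],[[3.9,-54,0],[0,0,0]],[[3.9,-54,0],[0,0,0]],[[3.9,-54,0],[0,0,0]]]';  python3 - <<'E'
from h import *
s=r.read_state();p=camera('wrist');save(p,'w9');p=camera('scene');a=p['image'];
cv2.imwrite('pics/s9c.png',cv2.cvtColor(cv2.resize(a[140:240,160:310],None,fx=5,fy=5,interpolation=cv2.INTER_CUBIC),cv2.COLOR_RGB2BGR))
print(s['ee_pos'],s['force'],s['ft_torque'],s['finger_gap'])
A=Rt(s);print('pitch',A[2,1]); print(A.T@[0,0,1])
E
```

```text
time: 11.25
ee_pos: [0.5432, -0.0681, 0.0607]
eef_rot: [-0.148, 0.7, -0.098, -0.692]
force: [-0.5, -0.4, -0.4]
finger_gap: 0.0261
[ 0.54323434 -0.06805968  0.06067698] [-0.45672606 -0.44065723 -0.41350209] [-0.04560114 -0.03904383 -0.00528305] 0.02608025597748468
pitch -0.07085656276998215
[-0.9974844  -0.07085656  0.00205341]
```

View pics/w9.png

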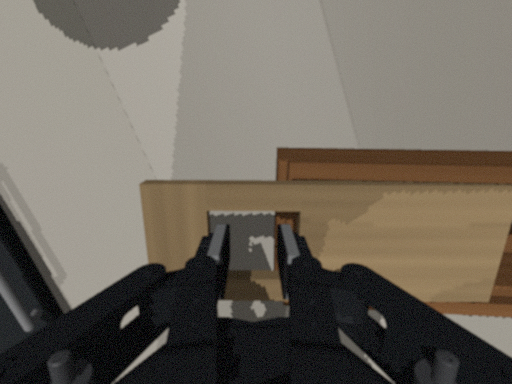

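View pics/s9c.png

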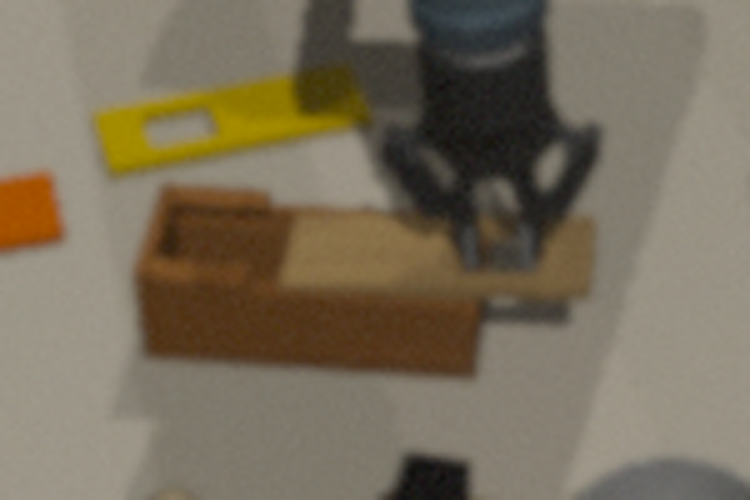

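```bash
python3 -m crank '[[[-3,-0.2,0],[0,0,0]],[[-8,-0.5,0],[0,0,0]],[[-14,-1,0],[0,0,0]],[[-22,-1.5,0],[0,0,0]],[[-30,-2,0],[0,0,0.02]],[[-38,-3,0],[0,0,0.045]],[[-45,-3.5,0],[0,0,0.071]],[[-48,-3.5,0],[0,0,0.071]],[[-48,-3.5,0],[0,0,0.071]]]';  python3 - <<'E'
from h import *
s=r.read_state();p=camera('wrist');save(p,'w10');p=camera('scene');a=p['image'];
cv2.imwrite('pics/s10c.png',cv2.cvtColor(cv2.resize(a[140:240,160:310],None,fx=5,fy=5,interpolation=cv2.INTER_CUBIC),cv2.COLOR_RGB2BGR))
p=camera('top');a=p['image']
cv2.imwrite('pics/t10c.png',cv2.cvtColor(cv2.resize(a[120:240,90:330],None,fx=3.3,fy=3.3,interpolation=cv2.INTER_CUBIC),cv2.COLOR_RGB2BGR))
print(s['ee_pos'],s['force'],s['ft_torque'],s['finger_gap'])
A=Rt(s);print('pitch',A[2,1]); print(A.T@[0,0,1])
E
```

```text
time: 12.25
ee_pos: [0.5438, -0.0678, 0.1095]
eef_rot: [0.123, -0.696, 0.122, 0.697]
force: [-0.4, -0.5, -1.3]
finger_gap: 0.0259
[ 0.54383426 -0.06778564  0.10954329] [-0.4328252  -0.45741028 -1.33995477] [ 0.05846318 -0.02088739 -0.01041913] 0.02591653954306105
pitch -9.150209757979866e-05
[-9.99999648e-01 -9.15020976e-05  8.33887093e-04]
```

View pics/w10.png

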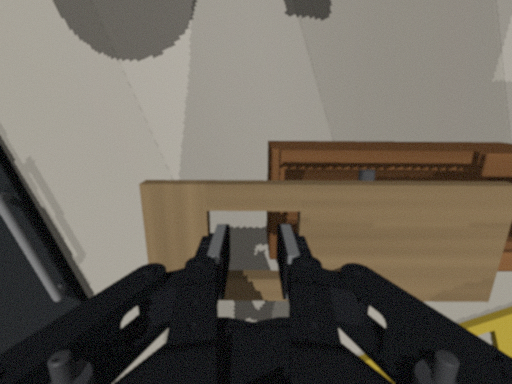

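View pics/s10c.png

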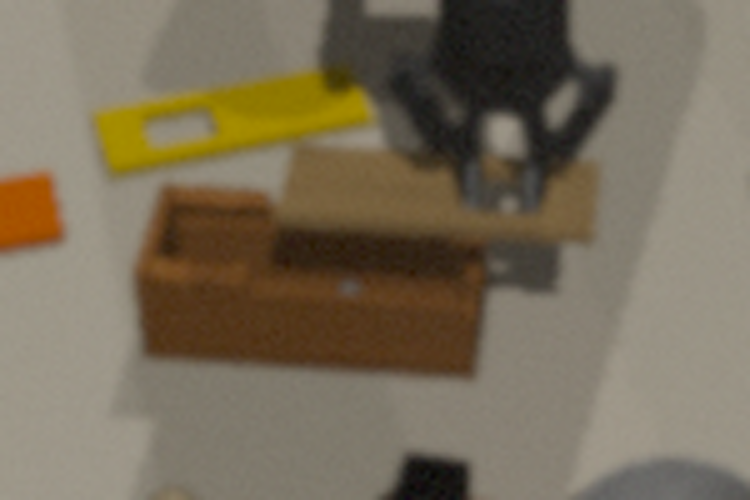

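View pics/t10c.png

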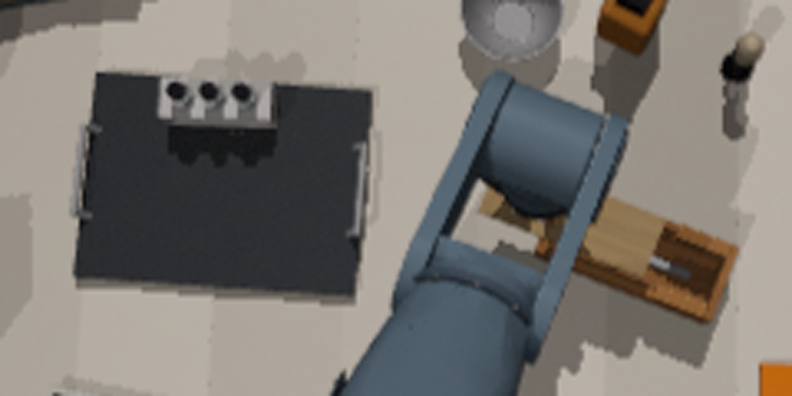

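Run:
```python
from h import *
p=camera('top');c=lambda L:np.array(L,float)/3.3+[90,120]
P=toz(p,c([(97,72),(374,90),(354,300),(75,280)]),.016)[:,:2];print(P.round(4),P.mean(0))
L=lambda a,b:np.linalg.norm(a-b);print(L(P[0],P[1]),L(P[1],P[2]),L(P[2],P[3]),L(P[3],P[0]))
y=(P[0]-P[1]+P[3]-P[2]);th=np.arctan2(y[1],y[0]);print(np.degrees(th))
yh=np.array([np.cos(th),np.sin(th)]);xh=np.array([yh[1],-yh[0]]);print(xh)
print('rack',[( (q-P.mean(0))@xh,(q-P.mean(0))@yh) for q in toz(p,c([(158,118),(275,127)]),.045)[:,:2]])
C=P.mean(0)-.045*xh; S=C+.038*yh
print('lid',C,'slot',S,np.linalg.norm(S)); print(rel([*S,.11],goal(th,0,-1)))
```

```text
[[0.6952 0.445 ]
 [0.6838 0.124 ]
 [0.4397 0.136 ]
 [0.4532 0.453 ]] [0.56798904 0.28949798]
0.3212527647285582 0.24440066520513107 0.3173149295310592 0.24213607025353104
87.77643604405391
[ 0.99924704 -0.03879877]
rack [(np.float64(0.0662255833836266), np.float64(0.07601958841596018)), (np.float64(0.06507752149667967), np.float64(-0.05664915419016682))]
lid [0.52302292 0.29124393] slot [0.52449728 0.32921531] 0.6192577124152223
([-1.1, -366.9, 153.4], [-0.3107, 0.0029, 0.0006])
```

```bash
python3 -m crank '[[[-10,0,0],[0,0,0]],[[-20,-15,6],[-0.013,0,0]],[[-20,-40,17],[-0.034,0,0]],[[-20,-75,31],[-0.063,0,0]],[[-20,-115,48],[-0.097,0,0]],[[-20,-155,65],[-0.131,0,0]],[[-20,-195,82],[-0.165,0,0]],[[-20,-235,98],[-0.2,0,0]],[[-20,-275,115],[-0.232,0,0]],[[-20,-310,130],[-0.262,0,0]],[[-20,-340,142],[-0.288,0,0]],[[-20,-360,150],[-0.305,0,0]]]'
python3 - <<'E'
from h import *
s=r.read_state();p=camera('wrist');save(p,'w11');p=camera('scene');a=p['image'];
cv2.imwrite('pics/s11c.png',cv2.cvtColor(cv2.resize(a[100:260,230:480],None,fx=3.2,fy=3.2,interpolation=cv2.INTER_CUBIC),cv2.COLOR_RGB2BGR))
print(s['ee_pos'],s['force'],s['ft_torque'],s['finger_gap'],rel([.5245,.329,.06],goal(np.radians(87.8),0,-1)))
E
```

```text
time: 13.65
ee_pos: [0.5247, 0.325, 0.1303]
eef_rot: [0.015, -0.707, 0.014, 0.707]
force: [-0.4, -0.3, -0.5]
finger_gap: 0.0261
[0.52472945 0.3250291  0.13027183] [-0.43720199 -0.33201794 -0.49530935] [ 0.0410437   0.00341471 -0.03981324] 0.026145498714063145 ([70.2, -3.5, 0.3], [-0.0013, 0.001, 0.0021])
```

View pics/w11.png

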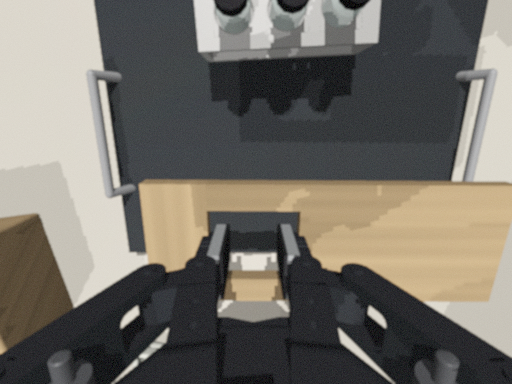

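View pics/s11c.png

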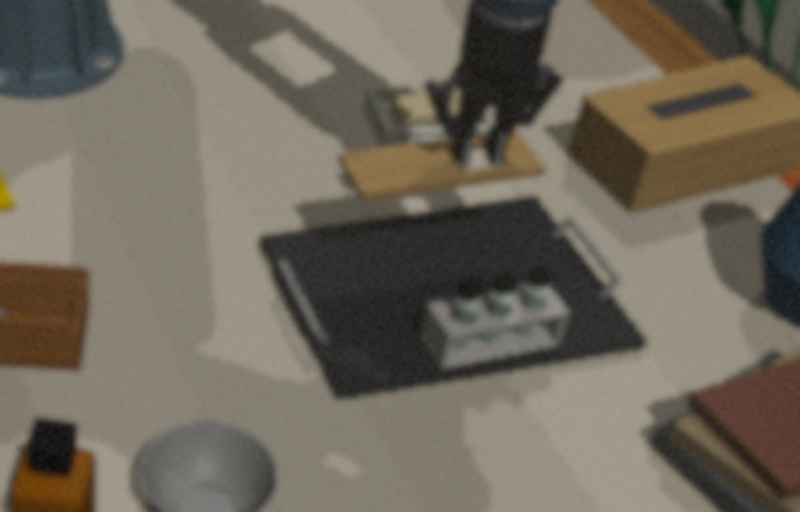

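```bash
python3 -m crank '[[[20,-2,0],[0,0,0]],[[40,-4,0],[0,0,0]],[[60,-4,0],[0,0,0]],[[75,-4,0],[0,0,0]],[[85,-4,0],[0,0,0]],[[90,-4,0],[0,0,0]],[[90,-4,0],[0,0,0]]]'
python3 - <<'E'
from h import *
s=r.read_state();p=camera('wrist');save(p,'w12');
P=toz(p,[(145,298),(490,300),(505,183),(142,182)],s['ee_pos'][2]+.009,s);print(P.round(3))
p=camera('scene');a=p['image'];
cv2.imwrite('pics/s12c.png',cv2.cvtColor(cv2.resize(a[140:240,300:450],None,fx=5,fy=5,interpolation=cv2.INTER_CUBIC),cv2.COLOR_RGB2BGR))
print(s['ee_pos'],s['force'],s['ft_torque'],s['finger_gap'],rel([.5245,.329,.016],goal(np.radians(87.8),0,-1)))
E
```

```text
time: 14.45
ee_pos: [0.5255, 0.3254, 0.0389]
eef_rot: [0.016, -0.706, 0.016, 0.708]
force: [0.1, 0.1, -1.0]
finger_gap: 0.0264
[[0.496 0.387 0.048]
 [0.486 0.192 0.048]
 [0.555 0.198 0.048]
 [0.564 0.378 0.048]]
[0.52551673 0.325443   0.03886189] [ 0.10641037  0.11405274 -1.03279272] [ 0.00809251 -0.0398468   0.01386802] 0.026376103138779732 ([23.9, -3.1, 1.9], [-0.0059, 0.0008, 0.0011])
```

View pics/w12.png

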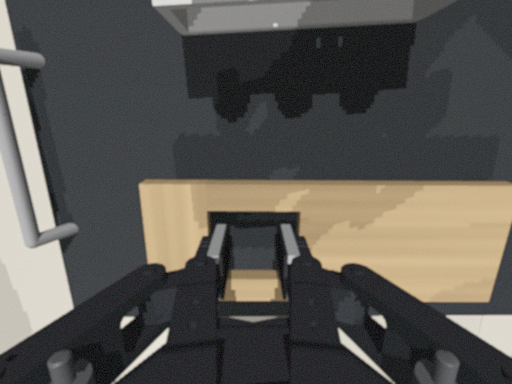

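View pics/s12c.png

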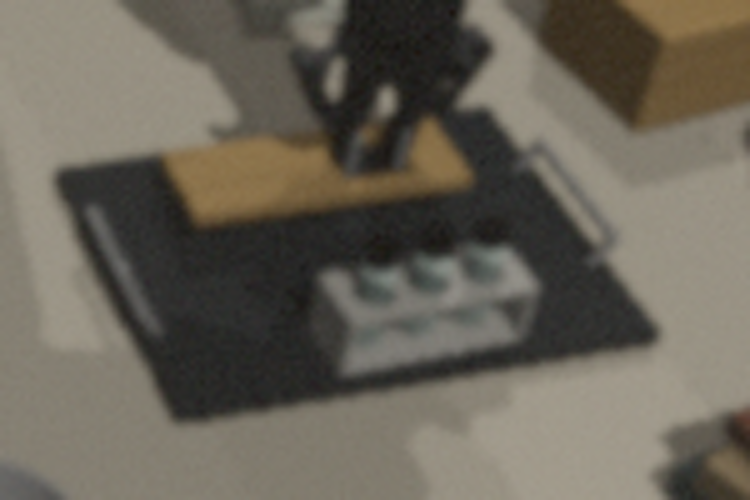

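```bash
python3 -m crank '[[[6,0,0],[0,0,0]],[[12,0,0],[0,0,0]],[[16,0,0],[0,0,0]],[[18,0,0],[0,0,0]],[[19,0,0],[0,0,0]],[[19,0,0],[0,0,0]]]'
python3 -m crank '[[[1,0,0],[0,0,0]],[[1,0,0],[0,0,0]]]'
python3 -m crank '[[[1,0,0],[0,0,0]],[[1,0,0],[0,0,0]]]'
```

```text
time: 15.15
ee_pos: [0.5255, 0.3256, 0.02]
eef_rot: [0.016, -0.706, 0.015, 0.708]
force: [-0.1, -0.2, -0.9]
finger_gap: 0.026
time: 15.35
ee_pos: [0.5257, 0.3257, 0.0192]
eef_rot: [0.016, -0.706, 0.015, 0.708]
force: [-0.1, -0.1, -0.2]
finger_gap: 0.0263
time: 15.55
ee_pos: [0.5255, 0.3256, 0.0181]
eef_rot: [0.016, -0.706, 0.015, 0.708]
force: [0.6, -0.0, -0.3]
finger_gap: 0.0261
```

```bash
python3 -m crank '[[[1,0,0],[0,0,0]],[[1,0,0],[0,0,0]]]'
python3 -m crank '[[[1,0,0],[0,0,0]],[[1,0,0],[0,0,0]]]'
python3 - <<'E'
from h import *
s=r.read_state();print(s['ft_torque'])
p=camera('scene');a=p['image'];
cv2.imwrite('pics/s13c.png',cv2.cvtColor(cv2.resize(a[140:240,300:450],None,fx=5,fy=5,interpolation=cv2.INTER_CUBIC),cv2.COLOR_RGB2BGR))
E
```

```text
time: 15.75
ee_pos: [0.5255, 0.3256, 0.017]
eef_rot: [0.016, -0.706, 0.015, 0.708]
force: [-0.2, -1.0, -0.5]
finger_gap: 0.0265
time: 15.95
ee_pos: [0.5255, 0.3256, 0.016]
eef_rot: [0.016, -0.706, 0.015, 0.708]
force: [-0.4, 0.4, -0.5]
finger_gap: 0.0263
[-0.00576213  0.03825156  0.00100479]
```

View pics/s13c.png

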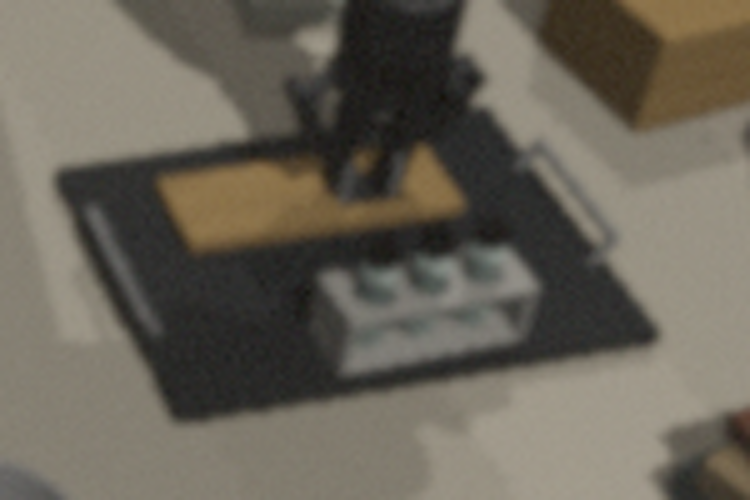

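```bash
python3 -m crank '[[[1,0,0],[0,0,0]],[[1,0,0],[0,0,0]]]'
python3 -m crank '[[[1,0,0],[0,0,0]],[[1,0,0],[0,0,0]]]'
```

```text
time: 16.2
ee_pos: [0.5257, 0.3257, 0.0157]
eef_rot: [0.016, -0.706, 0.015, 0.708]
force: [-2.6, -1.3, 4.8]
finger_gap: 0.0263
time: 16.4
ee_pos: [0.5257, 0.3257, 0.0157]
eef_rot: [0.016, -0.706, 0.015, 0.708]
force: [-6.2, -2.8, 12.6]
finger_gap: 0.0262
```

```bash
python3 -m crank '[[[-1.5,0,0],[0,0,0]],[[-2,0,0],[0,0,0]],[[-2,0,0],[0,0,0]],[[-2,0,0],[0,0,0]],[[-2,0,0],[0,0,0]]]' 0.65
python3 -m crank '[[[-2,0,0],[0,0,0]],[[-6,0,0],[0,0,0]],[[-12,0,0],[0,0,0]],[[-20,0,0],[0,0,0]],[[-20,0,0],[0,0,0]]]'
python3 - <<'E'
from h import *
p=camera('wrist');save(p,'w14')
p=camera('scene');a=p['image'];
cv2.imwrite('pics/s14c.png',cv2.cvtColor(cv2.resize(a[140:240,300:450],None,fx=5,fy=5,interpolation=cv2.INTER_CUBIC),cv2.COLOR_RGB2BGR))
E
```

```text
time: 16.9
ee_pos: [0.526, 0.3256, 0.0164]
eef_rot: [0.016, -0.706, 0.015, 0.707]
force: [-0.2, -0.6, 3.8]
finger_gap: 0.0147
time: 17.4
ee_pos: [0.5267, 0.3261, 0.0379]
eef_rot: [-0.016, 0.707, -0.015, -0.707]
force: [0.2, 0.5, 0.6]
finger_gap: 0.0155
```

View pics/s14c.png

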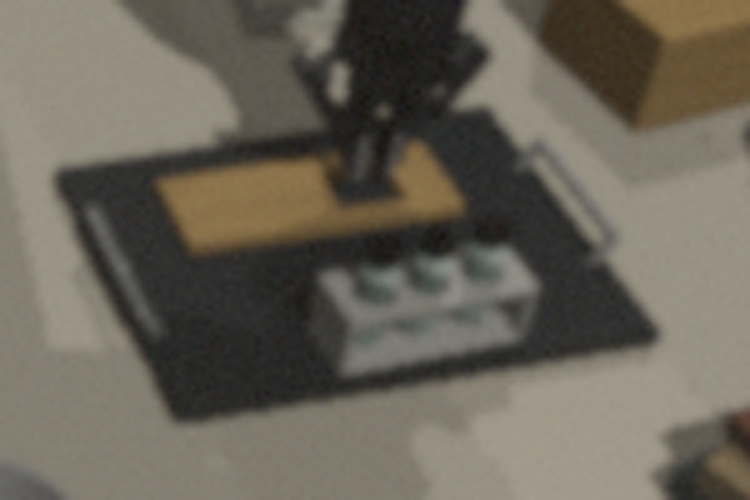

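View pics/w14.png

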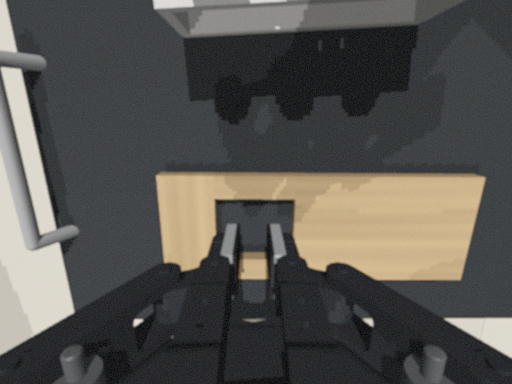

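Lid is free and lies flat. Raise away and make the final check.

```bash
python3 -m crank '[[[-20,0,0],[0,0,0]],[[-50,0,0],[0,0,0]],[[-90,0,0],[0,0,0]],[[-130,0,0],[0,0,0]],[[-150,0,0],[0,0,0]],[[-150,0,0],[0,0,0]],[[-150,0,0],[0,0,0]]]'
python3 - <<'E'
from h import *
s=r.read_state();p=camera('wrist');save(p,'w15')
for d in regions_of(p,'lid_centre')[:2]:
    m=d['region'].astype(np.uint8);ct=max(cv2.findContours(m,0,2)[0],key=cv2.contourArea)
    b=cv2.boxPoints(cv2.minAreaRect(ct));P=toz(p,b,.025,s)[:,:2]
    xh=np.array([.9992,-.0388]);yh=np.array([.0388,.9992])
    print(d['confidence'],[(round((q-[.568,.2895])@xh,3),round((q-[.568,.2895])@yh,3)) for q in P])
p=camera('scene');save(p,'s15')
E
```

```text
time: 18.2
ee_pos: [0.5257, 0.3254, 0.1856]
eef_rot: [0.016, -0.706, 0.015, 0.708]
force: [-0.8, -0.3, -1.3]
finger_gap: 0.0153
0.64 [(np.float64(-0.007), np.float64(0.09)), (np.float64(-0.008), np.float64(-0.098)), (np.float64(-0.078), np.float64(-0.106)), (np.float64(-0.077), np.float64(0.094))]
```

View pics/w15.png

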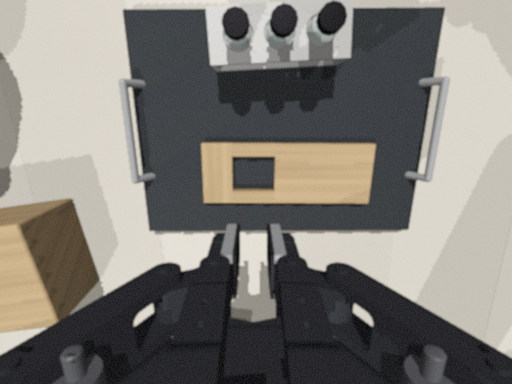

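View pics/s15.png

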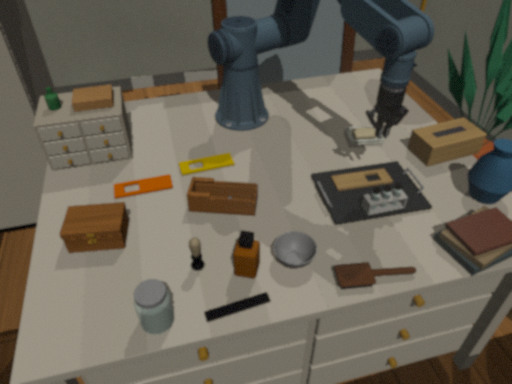

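The lid lies flat and centred on the front of the tray, the box is open, and everything else is standing where it was.

Run:
```python
from h import *
print(r.finish_job())
```

```text
the job is handed in; nothing more can be done
None
```

The lid is off the razor box and lies on the clear front part of the slate tray. I handed the job in at about 18 s; no verdict was reported.

**What I did:**
- I gripped the lid from inside its slot by opening the fingers outward, tilted the front end up about 10 mm, and slid it about 30 mm out over the lip.
- I let the lid rest on the lip and took a shallower grip so the fingertips would clear it. Then I slid it another 50 mm or so until the tail was out of the grooves, lifted it off and carried it over.
- I lowered it in 1 mm steps until it touched the tray (about 13 N of contact force), closed the fingers, and raised the arm clear.

**Last checks:**
- **Lid position:** it measures x -0.078 to -0.007 m and y -0.106 to +0.094 m in the tray's axes, inside the limits.
- **Lid flatness:** it looks flat in the wrist and scene pictures. I did not measure its height or tilt after letting go.
- **Other things:** in the pictures the box is open and nothing else looks moved. I judged this by eye and did not remeasure their positions.
- **Robot:** the gripper is about 0.17 m above the tray and touching nothing.

No check failed. When I changed the grip, the finger opening came out about 4 mm wider than before, so the fingertips are probably tapered, but the grip held.

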